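# Confirm the pick of the valve spring

## Robot

A 7-joint arm with a two-finger parallel gripper is mounted at the origin on a cart in front of the work surface, level with it; the furniture and walls round the work are solid. World frame = base frame: x ahead of the robot, y to its left, z up, the work surface at z = 0. Lengths are in m, angles in rad, forces in N, time in s.
With the tool pointing down it reaches from about 0.425 to 0.925 m from the base axis. Payload 6.8 kg.
Tool frame: the origin (TCP) lies on the mounting face of the last link; the fingertips stand 173 mm ahead of it and the grasp point (between the pads) lies 155 mm ahead of it; z points along the fingers, y is the line along which they close (so a half turn about z gives the same grasp; the last joint's range is limited). The gripper opens to 85 mm and grips with 20 to 120 N. Pads are 22 mm wide; open, the fingers measure 114 mm over their backs; the gripper's body (76 mm by 85 mm) begins 54 mm behind the grasp point. The pads swing forward as they close: fully open they stand 13 mm farther back than shut.
Start: joints at [1.062, 0.477, 0.022, 1.555, -0.011, 1.109, -0.083], TCP at [0.263, -0.622, 0.405] pointing down, gripper open.
Joint ranges: [-2.96, 2.96], [-0.34, 2.1], [-1.41, 1.46], [0.24, 2.44], [-1.37, 4.51], [0.17, 1.92], [-2.96, 2.96]. Speed limits (rad/s): [2.39, 2.39, 3.14, 3.14, 3.14, 3.14, 3.14].

## Interface

Orientations are given as a rotation vector (axis times angle).
In Python, from bench import r gives the robot as it stands.
- The arm moves only by the tool carry_out, never from a script. Its argument "moves" is a list of rows, each a list of 5 numbers: the shift along the tool's x, y, z in m, then the turn about the tool's z in rad, then the finger opening in m, from 0 to 0.0854. In form: [[dx, dy, dz, roll, claw], ...]. A call has exactly 8 rows; each row is the pose to reach, as a shift and turn from the pose commanded when the call began, along the tool's axes at that moment; what a row does not reach only later rows make up. A row lasts 1/10 s, in which the tool goes at most 50 mm and 8.59 degrees, less where a joint would pass 70% of its speed; a pose out of reach is approached as far as the arm can. A call with a gripper value outside its range is refused whole. The fingers move at their own pace and stop on an object; "force" is the grip in N (left out, the last holds). Time passes only in rows, so rows that repeat a pose let the fingers close, or fill a call up. It gives the time, the measured TCP pose, the force, the opening and the grip force at its end, in the units of the state.
- r.get_obs(): the state, without advancing time (a new reading comes with each control period).
- r.grab_frame(name): name is "scene" or "top" or "wrist"; returns the picture (400x640x3 uint8, red, green, blue); there is no depth.
- r.calibration(name): a dict with "fx", "fy", "cx", "cy" (pixels), "rvec" (rotation vector, rad) and "tvec" (3), from world to camera coordinates, as OpenCV has them. Camera axes: x right, y down, z forward; pixel columns grow to the right and rows downward; lengths in m; the calibration is good to about 2 mm. A picture is of the moment at which its call begins: read the wrist's pose just before it. calibration takes no time and is no camera call; for the wrist camera it gives the pose at the moment of the call.
- r.hand_in(): hands the job in; it is judged then, once.
The state is a dict: "clock": time; "joints": joint angles; "qvel": joint speeds; "tau": joint torques, N m; "tcp_pos": TCP position; "orientation": TCP orientation; "contact_force": force on the tool from outside, world axes, zero at the start; "moment": the same for the moment, N m; "grip_width": finger opening in m; "gripper_force": force on a finger pad.
Only numpy, scipy, OpenCV 4.12 (cv2) and the standard library are available. Lean on these libraries where they do the work, as an engineer would, in place of code of your own. Each camera call takes 0.05 s, during which the arm holds its last target. There are 200 camera calls.

## Task

On the grey pick-confirmation rail, lightly press the white key of the bay in which the coil spring stands, and let it come back up. Then lightly press the green key at the right-hand end to close the order, and withdraw, leaving all keys up. Use only the fingertips: leave the other two white keys alone, and leave the parts in the bays and the things lying round about where they are.

Things in the scene. Friction and masses are not known exactly. Their poses are not given: they have to be found in the camera images.
- rail: fixed flat grey box on the bench, 124 (x) by 308 (y) by 24 mm high. Origin: centre of its underside; +x from keys to bays, +y to the left along the row. Four keys in a row at x = -34 mm, y = +112, +36, -40 (white), -116 mm (green). 65 mm to +x of each white key is its own open bay, floor 8 mm above the bench, rim level with the box's top. Behind the green key: no bay, a box with dark slots
- valve_spring: dark grey coil spring (valve spring) standing on end, 28 mm across, 42 mm high. Loose, stands in one of the three bays, which one varies. Origin: centre of its underside; z up
- spacer_sleeve: plain pale grey metal sleeve standing on end, 24 mm across, 52 mm high. Loose, stands in one of the three bays, which one varies. Origin: centre of its underside; z up
- bearing: ball bearing lying flat, 47 mm across, 14 mm high. Loose, stands in one of the three bays, which one varies. Origin: centre of its underside; z up
- key_left_top (a point): centre of the top face of the round white key before the left bay: cap 32 mm across, standing 12 mm above the rail's top (36 mm above the bench) when up; moves with the key
- bay_left (a point): about the middle of the floor of the left bay (62 mm in x by 72 mm in y inside)
- key_left (a joint): travel of the white key before the left bay, m: 0 up, 0.008 fully down. Registers at 0.003. A spring pushes it up: about 2 N at the top, 4.3 N at 3 mm, 6.5 N at 6 mm, 8 N fully down, where it meets a hard stop
- key_middle_top (a point): centre of the top face of the round white key before the middle bay: cap 32 mm across, standing 12 mm above the rail's top (36 mm above the bench) when up; moves with the key
- bay_middle (a point): about the middle of the floor of the middle bay (62 mm in x by 72 mm in y inside)
- key_middle (a joint): travel of the white key before the middle bay, m: 0 up, 0.008 fully down. Registers at 0.003. A spring pushes it up: about 2 N at the top, 4.3 N at 3 mm, 6.5 N at 6 mm, 8 N fully down, where it meets a hard stop
- key_right_top (a point): centre of the top face of the round white key before the right bay: cap 32 mm across, standing 12 mm above the rail's top (36 mm above the bench) when up; moves with the key
- bay_right (a point): about the middle of the floor of the right bay (62 mm in x by 72 mm in y inside)
- key_right (a joint): travel of the white key before the right bay, m: 0 up, 0.008 fully down. Registers at 0.003. A spring pushes it up: about 2 N at the top, 4.3 N at 3 mm, 6.5 N at 6 mm, 8 N fully down, where it meets a hard stop
- key_green_top (a point): centre of the top face of the round green key at the right-hand end of the row: cap 36 mm across, 36 mm above the bench when up; moves with the key
- key_green (a joint): travel of the green key, m: 0 up, 0.008 fully down; same spring as the white keys
- tape_roll: roll of whitish tape lying flat on the bench to the left, 83 mm across, 24 mm high, loose, a bystander. Origin: centre of its underside
- pliers_red: pliers with red handles lying on the bench to the right, 56x167x12 mm, loose, a bystander. Origin: centre of its underside
Not all that is in view belongs to the job. Leave any brown or yellow look-alike of the bearing alone.

How it is judged:
On the way, in this order (a step that is already met when the one before it is completed fails the run):
1. the white key of the bay with the coil spring is pressed at least 3 mm down (((horizontal distance between valve_spring and bay_left below 0.02 m and value of joint key_left above 0.003 m) or (horizontal distance between valve_spring and bay_middle below 0.02 m and value of joint key_middle above 0.003 m) or (horizontal distance between valve_spring and bay_right below 0.02 m and value of joint key_right above 0.003 m))), for 0.05 s.
2. all white keys are up again (value of joint each of key_left, key_middle, key_right below 0.001 m), for 0.05 s.
3. the green key is pressed at least 3 mm down while the white keys are up (all of step 2 and value of joint key_green above 0.003 m), for 0.05 s.
At the end, for the whole second after the job is handed in: All four keys are up (within 1 mm); the spring, sleeve and bearing stand upright in their bays within 10 mm of where they began; the tape and the pliers have moved less than 20 mm (all of step 2 and value of joint key_green below 0.001 m and (horizontal distance between valve_spring and bay_left below 0.02 m or horizontal distance between valve_spring and bay_middle below 0.02 m or horizontal distance between valve_spring and bay_right below 0.02 m) and (horizontal distance between spacer_sleeve and bay_left below 0.02 m or horizontal distance between spacer_sleeve and bay_middle below 0.02 m or horizontal distance between spacer_sleeve and bay_right below 0.02 m) and (horizontal distance between bearing and bay_left below 0.02 m or horizontal distance between bearing and bay_middle below 0.02 m or horizontal distance between bearing and bay_right below 0.02 m) and angle between each of valve_spring, spacer_sleeve, bearing's own z axis and vertical below 0.15 rad and distance of each of valve_spring, spacer_sleeve, bearing from where it was at the start of the episode below 0.01 m and distance of each of tape_roll, pliers_red from where it was at the start of the episode below 0.02 m); the robot touches nothing.
It fails at once if a white key whose bay does not hold the coil spring is pressed more than 2 mm ((value of joint key_left above 0.002 m and not (horizontal distance between valve_spring and bay_left below 0.02 m)) or (value of joint key_middle above 0.002 m and not (horizontal distance between valve_spring and bay_middle below 0.02 m)) or (value of joint key_right above 0.002 m and not (horizontal distance between valve_spring and bay_right below 0.02 m))).
It fails at once if the rail or a key is pressed with more than 20 N (contact force between the arm and rail above 20 N).
It fails at once if the rail or a key is pressed with more than 20 N by the fingers (contact force between the fingers and rail above 20 N).
It fails at once if a part in a bay is lifted, tipped (0.3 rad) or moved more than 15 mm (distance of any of valve_spring, spacer_sleeve, bearing from where it was at the start of the episode above 0.015 m or angle between any of valve_spring, spacer_sleeve, bearing's own z axis and vertical above 0.3 rad).
It fails at once if the tape or the pliers are moved more than 25 mm or lifted (distance of any of tape_roll, pliers_red from where it was at the start of the episode above 0.025 m or height (world z) of any of tape_roll, pliers_red above 0.015 m).
It also fails if it takes over 37 s, if anything falls off the work surface, if the arm or the gripper's body presses on something with over 40 N, if the wrist force passes 120 N, or if a joint passes its speed limit or range.

## Working session

There is one attempt and no reset: what is moved stays moved. The work goes in short steps, Python scripts to look and compute and a tool call to move; the robot and the scene stay as the last step left them, time stands still between calls to the robot, and variables do not carry over. Pictures are saved under pics/ and viewed, at most 10 in all, crops included, and the job is handed in when it is done.

Besides the shell and the picture viewer there is one more tool, called after "Call:" as name([rows], argument=value, ...), one row to a line, values as JSON. carry_out: Moves the arm, as the interface text tells. Its arguments: {"type":"object","properties":{"moves":{"type":"array","items":{"type":"array","items":{"type":"number"}}},"force":{"type":"number"}},"required":["moves"]}

```bash
mkdir -p pics; python3 - <<'E'
from bench import r
import cv2,numpy as np
o=r.get_obs();print(o)
for n in("scene","top"):
    c=r.calibration(n);print(n,c)
    cv2.imwrite(f"pics/{n}0.png",r.grab_frame(n)[:,:,::-1])
E
```

```text
{'clock': 0.0, 'joints': array([ 1.06190186,  0.4777934 ,  0.02234338,  1.55646048, -0.01149367,
        1.10928189, -0.08312271]), 'qvel': array([-6.21083527e-04, -3.89281173e-04,  2.50026508e-03, -4.93852886e-05,
       -6.34747024e-04, -2.08837588e-04,  9.14838309e-04]), 'tau': array([-4.90156999e-04, -5.96455801e+01,  1.60725642e+00, -2.81198180e+01,
        1.23822250e-02,  9.29090835e-03,  5.05998980e-05]), 'tcp_pos': array([ 0.2632481 , -0.62124945,  0.40372617]), 'orientation': array([-3.07701234e+00, -6.25011304e-01,  7.84101573e-04]), 'contact_force': array([ 0.57190715, -0.4573331 ,  0.24330292]), 'moment': array([ 0.06490756, -0.00185366,  0.02451003]), 'gripper_force': 0.0, 'grip_width': 0.08575362450786499}
scene {'fx': 430.73526407781867, 'fy': 430.73526407781867, 'cx': 315.7627735437284, 'cy': 207.86419292980702, 'rvec': array([ 0.85812639, -2.46122131,  1.16621868]), 'tvec': array([0.33829686, 0.3049867 , 0.82199899])}
top {'fx': 418.3611709249402, 'fy': 418.3611709249402, 'cx': 314.5294123331369, 'cy': 200.49839148942607, 'rvec': array([ 2.12851368, -2.18382993,  0.13654545]), 'tvec': array([-0.12100975,  0.52568934,  1.3215936 ])}
```

View pics/top0.png

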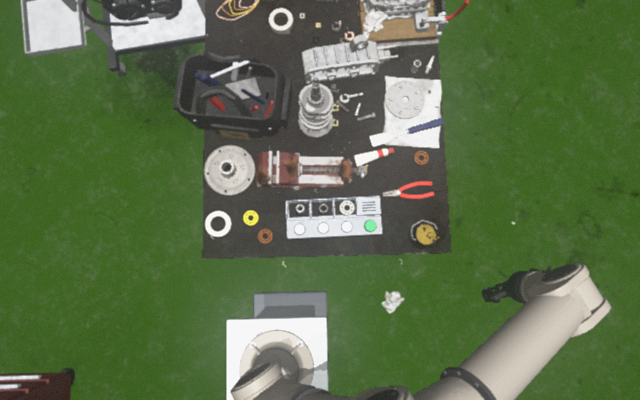

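View pics/scene0.png

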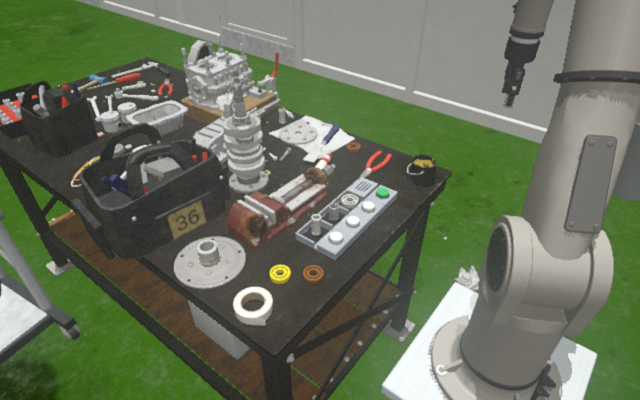

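The top view shows the white keys at about (299,229), (323,228) and (347,227), and the green key at (370,226). The bays sit above them at (300,208), (323,208) and (347,207). Candidates for the spring are the left-bay object (300,208) and the middle-bay object (323,208). The right bay holds the ring-shaped bearing. Next: a close crop of the bays, plus key positions.

```bash
cat > h.py <<'E'
import cv2,numpy as np
def ray(c,px,z):
    R=cv2.Rodrigues(c['rvec'])[0];o=-R.T@c['tvec']
    d=R.T@np.array([(px[0]-c['cx'])/c['fx'],(px[1]-c['cy'])/c['fy'],1]);return o+d*(z-o[2])/d[2]
def proj(c,p):
    K=np.array([[c['fx'],0,c['cx']],[0,c['fy'],c['cy']],[0,0,1]])
    return cv2.projectPoints(np.array(p,float).reshape(-1,3),c['rvec'],c['tvec'],K,None)[0].reshape(-1,2)
E
python3 - <<'E'
from bench import r
from h import *
t=cv2.imread('pics/top0.png');s=cv2.imread('pics/scene0.png')
a=cv2.resize(t[192:242,280:390],(770,350),interpolation=cv2.INTER_CUBIC)[:290]
b=cv2.resize(s[180:260,290:400],(422,307),interpolation=cv2.INTER_CUBIC)
im=np.zeros((600,770,3),np.uint8);im[:290]=a;im[292:599,:422]=b;cv2.imwrite('pics/crop.png',im)
for n,im,box in(("top",t,(215,240,285,385)),("scene",s,(180,250,320,400))):
    c=r.calibration(n);h=cv2.cvtColor(im,cv2.COLOR_BGR2HSV)
    for nm,m in(("white",cv2.inRange(h,(0,0,225),(180,30,255))),("green",cv2.inRange(h,(60,120,120),(85,255,255)))):
        k=np.zeros_like(m);k[box[0]:box[1],box[2]:box[3]]=m[box[0]:box[1],box[2]:box[3]]
        _,_,st,ce=cv2.connectedComponentsWithStats(k)
        for q,p in zip(st[1:],ce[1:]):
            if q[4]>25: print(n,nm,q[4],p.round(1),ray(c,p,.035).round(4))
E
```

```text
top white 1426 [330.1 226. ] [ 0.4386 -0.1822  0.035 ]
top green 53 [370.1 225.6] [ 0.4364 -0.3107  0.035 ]
scene white 76 [368.2 204.4] [ 0.4378 -0.2324  0.035 ]
scene white 89 [352.2 219.3] [ 0.4366 -0.1555  0.035 ]
scene white 100 [335.2 235.4] [ 0.4349 -0.0799  0.035 ]
scene green 78 [382.5 192.1] [ 0.4368 -0.3029  0.035 ]
```

View pics/crop.png

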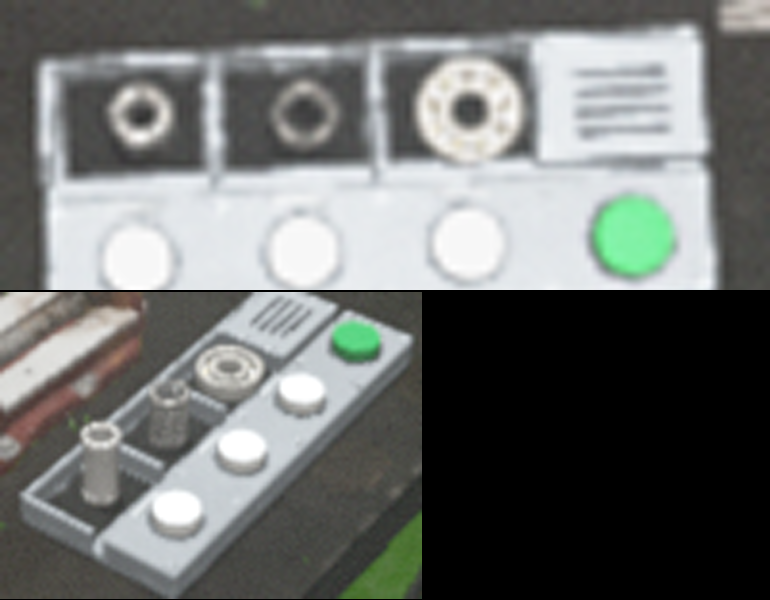

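The crop shows a plain sleeve in the left bay at top pixel (300,208), the dark ribbed coil spring in the middle bay at (323,208), and the bearing in the right bay. The key to press is therefore the middle white one, at about (323,228).

```bash
cat >> h.py <<'E'
def go(o,p): return cv2.Rodrigues(o['orientation'])[0].T@(np.array(p)-o['tcp_pos'])
E
python3 - <<'E'
from bench import r
from h import *
c=r.calibration('top')
for p in((299.7,229),(323.3,228),(346.9,227),(370.1,225.8)):print(ray(c,p,.036).round(4))
o=r.get_obs();print(cv2.Rodrigues(o['orientation'])[0].round(3))
print(go(o,(.437,-.157,.30)).round(4))
E
```

```text
[ 0.4313 -0.0846  0.036 ]
[ 0.4325 -0.1603  0.036 ]
[ 0.4338 -0.236   0.036 ]
[ 0.4357 -0.3105  0.036 ]
[[ 0.921  0.39  -0.001]
 [ 0.39  -0.921  0.001]
 [-0.    -0.002 -1.   ]]
[ 0.3411 -0.3595  0.1044]
```

Call:
carry_out([
  [0.025,-0.027,0,0.05,0],
  [0.05,-0.054,0,0.1,0],
  [0.075,-0.08,0,0.15,0],
  [0.1,-0.105,0,0.2,0],
  [0.125,-0.132,0,0.25,0],
  [0.15,-0.158,0,0.3,0],
  [0.175,-0.185,0,0.35,0],
  [0.2,-0.21,0,0.4,0],
])

```text
clock: 0.9
tcp_pos: [0.3657, -0.3484, 0.4044]
orientation: [-3.141, 0.002, 0.001]
contact_force: [0.4, 0.7, 0.1]
grip_width: 0.0002
gripper_force: 0.0
```

```bash
python3 - <<'E'
from bench import r
from h import *
o=r.get_obs();print(o['clock'],o['tcp_pos'],o['grip_width'],o['contact_force'],cv2.Rodrigues(o['orientation'])[0].round(3))
print(go(o,(.434,-.158,.26)).round(4))
E
```

```text
0.9 [ 0.36568314 -0.34844334  0.40440669] 0.00020245404979218583 [0.35678196 0.70166472 0.0898158 ] [[ 1.    -0.001 -0.001]
 [-0.001 -1.     0.   ]
 [-0.001 -0.    -1.   ]]
[ 0.0682 -0.1905  0.1444]
```

Call:
carry_out([
  [0.01,-0.03,0.02,0,0],
  [0.02,-0.06,0.04,0,0],
  [0.03,-0.09,0.06,0,0],
  [0.04,-0.12,0.08,0,0],
  [0.05,-0.15,0.1,0,0],
  [0.06,-0.17,0.12,0,0],
  [0.068,-0.19,0.14,0,0],
  [0.068,-0.19,0.144,0,0],
])

```text
clock: 1.7
tcp_pos: [0.4336, -0.1571, 0.2588]
orientation: [-3.139, -0.009, 0.005]
contact_force: [0.3, -0.1, 0.8]
grip_width: -0.0
gripper_force: 0.0
```

```bash
python3 - <<'E'
from bench import r
from h import *
o=r.get_obs();print(o['clock'],o['tcp_pos'],o['contact_force'])
w=r.calibration('wrist');print(proj(w,[[.434,-.158,.036],o['tcp_pos']-[0,0,.173]]))
cv2.imwrite('pics/w1.png',r.grab_frame('wrist')[:,:,::-1])
c=r.calibration('scene');print(proj(c,[[.434,-.158,.036],o['tcp_pos']-[0,0,.173]]))
s=r.grab_frame('scene')[150:270,270:430,::-1];cv2.imwrite('pics/s1.png',cv2.resize(s,(800,600)))
E
```

```text
1.7 [ 0.43364816 -0.15709543  0.25880418] [ 0.28675502 -0.07331141  0.82903866]
[[325.93340045 226.34625188]
 [324.91210291 268.23868774]]
[[353.59296529 218.95896557]
 [354.55909688 204.03598416]]
```

View pics/w1.png

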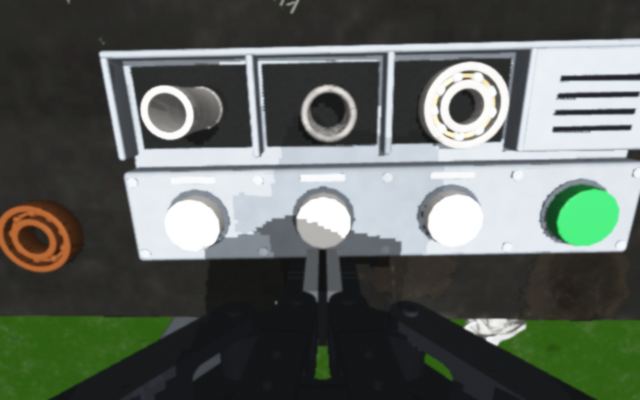

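View pics/s1.png

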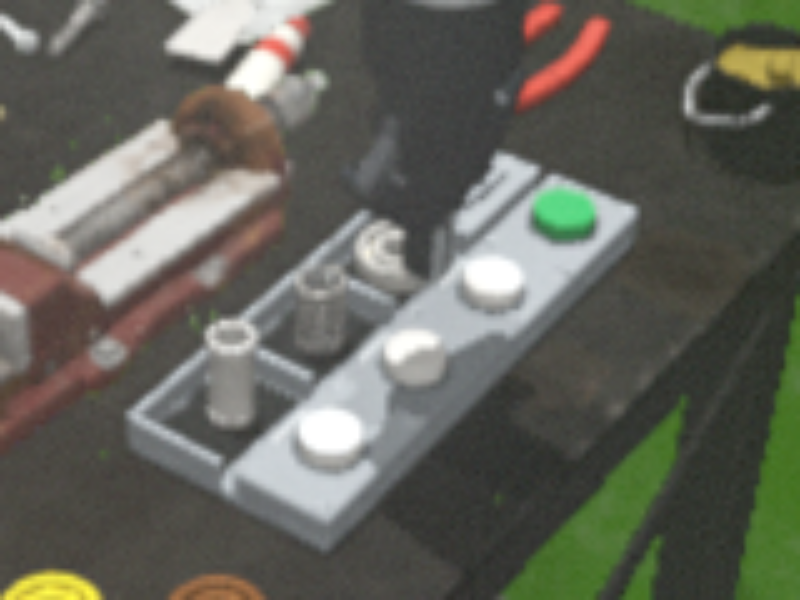

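The wrist view puts the middle key at (323,221), which gives about (0.437, -0.157), and the green key at (584,215). The fingertips are over the middle key, about 50 mm above it, and the scene view agrees.

Call:
carry_out([
  [0.003,0,0.01,0,0],
  [0.003,0,0.02,0,0],
  [0.003,0,0.03,0,0],
  [0.003,0,0.036,0,0],
  [0.003,0,0.04,0,0],
  [0.003,0,0.043,0,0],
  [0.003,0,0.046,0,0],
  [0.003,0,0.046,0,0],
])

```text
clock: 2.6
tcp_pos: [0.4364, -0.1601, 0.2145]
orientation: [-3.142, -0.001, 0.0]
contact_force: [0.2, -0.6, 0.2]
grip_width: 0.0002
gripper_force: 0.0
```

Call:
carry_out([
  [0,-0.002,0.002,0,0],
  [0,-0.002,0.004,0,0],
  [0,-0.002,0.005,0,0],
  [0,-0.002,0.006,0,0],
  [0,-0.002,0.007,0,0],
  [0,-0.002,0.008,0,0],
  [0,-0.002,0.008,0,0],
  [0,-0.002,0.008,0,0],
])

```text
clock: 3.4
tcp_pos: [0.4364, -0.158, 0.2068]
orientation: [-3.142, -0.001, 0.0]
contact_force: [-0.3, 1.5, 4.6]
grip_width: 0.0001
gripper_force: 1.9
```

Call:
carry_out([
  [0,0,0.001,0,0],
  [0,0,0.002,0,0],
  [0,0,0.002,0,0],
  [0,0,0.002,0,0],
  [0,0,0.002,0,0],
  [0,0,0.002,0,0],
  [0,0,0.002,0,0],
  [0,0,0.002,0,0],
])

```text
clock: 4.2
tcp_pos: [0.4365, -0.158, 0.2047]
orientation: [-3.142, -0.001, -0.0]
contact_force: [-0.1, 1.7, 6.0]
grip_width: -0.0002
gripper_force: 2.7
```

Call:
carry_out([
  [0,0,0.001,0,0],
  [0,0,0.001,0,0],
  [0,0,0.001,0,0],
  [0,0,0.001,0,0],
  [0,0,0.001,0,0],
  [0,0,0.001,0,0],
  [0,0,0.001,0,0],
  [0,0,0.001,0,0],
])

```text
clock: 5.0
tcp_pos: [0.4365, -0.158, 0.2038]
orientation: [-3.142, -0.001, -0.0]
contact_force: [-1.8, 1.4, 6.9]
grip_width: -0.0002
gripper_force: 3.0
```

Call:
carry_out([
  [0,0,-0.002,0,0],
  [0,0,-0.005,0,0],
  [0,0,-0.01,0,0],
  [0,0,-0.02,0,0],
  [0,0,-0.03,0,0],
  [0,0,-0.045,0,0],
  [0,0,-0.055,0,0],
  [0,0,-0.055,0,0],
])

```text
clock: 5.8
tcp_pos: [0.437, -0.1583, 0.2604]
orientation: [3.141, 0.001, 0.005]
contact_force: [0.1, -0.4, -1.3]
grip_width: 0.0
gripper_force: 0.0
```

Call:
carry_out([
  [0,0.02,0,0,0],
  [0,0.045,0,0,0],
  [0,0.07,0,0,0],
  [0,0.095,0,0,0],
  [0,0.12,0,0,0],
  [0,0.14,0,0,0],
  [0,0.15,0,0,0],
  [0,0.151,0,0,0],
])

```text
clock: 6.6
tcp_pos: [0.4362, -0.3101, 0.2584]
orientation: [3.141, -0.002, -0.001]
contact_force: [-0.8, 0.1, 0.4]
grip_width: 0.0001
gripper_force: 0.0
```

```bash
python3 - <<'E'
from bench import r
from h import *
o=r.get_obs();print(o['clock'],o['tcp_pos'],o['contact_force'])
w=r.calibration('wrist');im=r.grab_frame('wrist')[:,:,::-1];cv2.imwrite('pics/w2.png',im)
m=cv2.inRange(cv2.cvtColor(im,cv2.COLOR_BGR2HSV),(65,120,80),(85,255,255))
_,_,st,ce=cv2.connectedComponentsWithStats(m)
i=1+st[1:,4].argmax();print(st[i],ce[i],ray(w,ce[i],.036))
E
```

```text
6.6 [ 0.43617524 -0.31009114  0.25837039] [-0.76175078  0.07611054  0.35468847]
[ 290  189   61   60 2903] [320.25008612 218.88873579] [ 0.44182685 -0.30823134  0.036     ]
```

View pics/w2.png

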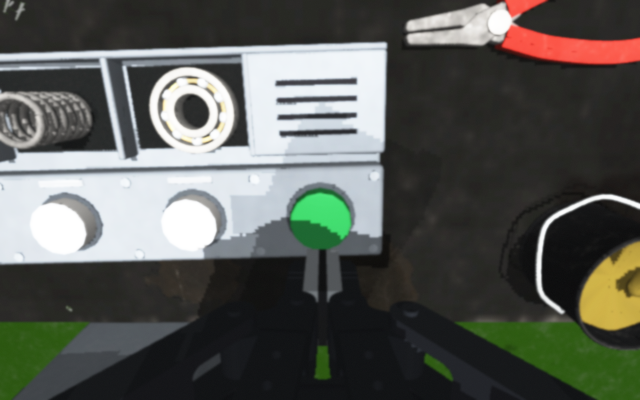

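The green key is at (320,219), about 4 mm ahead of the tips. The spring in the middle bay is confirmed by its coils, and the white keys are up. Now pressing the green key at the same depth.

Call:
carry_out([
  [0.004,0,0.01,0,0],
  [0.004,0,0.02,0,0],
  [0.004,0,0.03,0,0],
  [0.004,0,0.036,0,0],
  [0.004,0,0.04,0,0],
  [0.004,0,0.043,0,0],
  [0.004,0,0.045,0,0],
  [0.004,0,0.046,0,0],
])

```text
clock: 7.45
tcp_pos: [0.4406, -0.3092, 0.2127]
orientation: [3.141, 0.001, 0.0]
contact_force: [0.1, 0.5, 0.2]
grip_width: -0.0
gripper_force: 0.0
```

Call:
carry_out([
  [0,0,0.001,0,0],
  [0,0,0.002,0,0],
  [0,0,0.003,0,0],
  [0,0,0.004,0,0],
  [0,0,0.005,0,0],
  [0,0,0.006,0,0],
  [0,0,0.007,0,0],
  [0,0,0.007,0,0],
])

```text
clock: 8.25
tcp_pos: [0.4406, -0.3092, 0.2058]
orientation: [3.141, 0.001, 0.0]
contact_force: [-0.4, -0.0, 4.7]
grip_width: 0.0001
gripper_force: 2.3
```

Call:
carry_out([
  [0,0,0.001,0,0],
  [0,0,0.002,0,0],
  [0,0,0.0025,0,0],
  [0,0,0.0025,0,0],
  [0,0,0.0025,0,0],
  [0,0,0.0025,0,0],
  [0,0,0.0025,0,0],
  [0,0,0.0025,0,0],
])

```text
clock: 9.05
tcp_pos: [0.4406, -0.3092, 0.2035]
orientation: [3.141, 0.001, 0.0]
contact_force: [-0.3, -0.2, 6.0]
grip_width: 0.0002
gripper_force: 3.2
```

Call:
carry_out([
  [0,0,-0.002,0,0],
  [0,0,-0.005,0,0],
  [0,0,-0.01,0,0],
  [0,0,-0.02,0,0],
  [0,0,-0.04,0,0],
  [0,0,-0.06,0,0],
  [0,0,-0.08,0,0],
  [0,0,-0.08,0,0],
])

```text
clock: 9.85
tcp_pos: [0.4414, -0.3096, 0.2861]
orientation: [3.139, 0.001, 0.007]
contact_force: [0.5, -0.5, -0.3]
grip_width: -0.0004
gripper_force: 0.0
```

```bash
python3 - <<'E'
from bench import r
from h import *
o=r.get_obs();print(o['clock'],o['tcp_pos'],o['contact_force'])
cv2.imwrite('pics/w3.png',r.grab_frame('wrist')[:,:,::-1])
E
```

```text
9.85 [ 0.44139147 -0.30956097  0.28611992] [ 0.51482324 -0.4705387  -0.25848799]
```

View pics/w3.png

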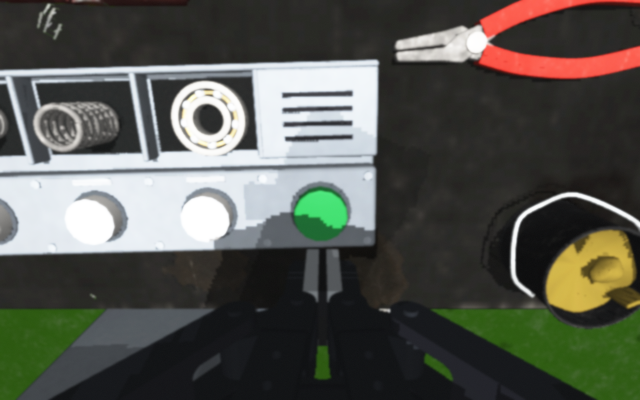

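The green key (320,213) is up, the spring and bearing are standing, the pliers haven't moved, and the tips are clear.

```bash
python3 -c "
from bench import r
print(r.hand_in())"
```

```text
the job is handed in; nothing more can be done
None
```

I pressed the middle white key (the coil spring's bay) and let it come up, then pressed the green key. By fingertip height and force, each went down about 5 mm at no more than 7 N. I withdrew clear and handed the job in at about 10 s; no verdict was returned.

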